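# Bring the pepper mill round on the spice carousel

### The arm

A 6-joint arm with a two-finger parallel gripper is mounted at the origin on a cart in front of the work surface, level with it; the furniture and walls round the work are solid. World frame = base frame: x ahead of the robot, y to its left, z up, the work surface at z = 0. Lengths are in m, angles in rad, forces in N, time in s.
With the tool pointing down it reaches from about 0.375 to 0.925 m from the base axis. Payload 5.7 kg.
Tool frame: the origin (TCP) lies midway between the tips of the shut fingers; the grasp point (between the pads) lies 19 mm behind it; z points along the fingers, y is the line along which they close (so a half turn about z gives the same grasp; the last joint's range is limited). The gripper opens to 88 mm and grips with 3 to 60 N. Pads are 20 mm wide; open, the fingers measure 115 mm over their backs; the gripper's body (75 mm by 178 mm) begins 61 mm behind the grasp point.
Start: joints at [1.062, 0.359, 1.51, -0, 1.272, -0.115], TCP at [0.23, 0.554, 0.223] pointing down, gripper open.
Joint ranges: [-2.97, 2.97], [-1.01, 2.36], [0.21, 2.38], [-0.96, 4.11], [0.2, 2.71], [-2.98, 2.98]. Speed limits (rad/s): [2.39, 2.39, 3.14, 3.14, 3.14, 3.14].

### API

Orientations are given as a unit quaternion [x, y, z, w].
In Python, from bench import move_ptp, servo_line, goto_joints, move_gripper, sleep, inverse_kinematics, capture, PlanningError, close_job, spot_in, silhouettes, current_clock, current_joint_pos, current_qvel, current_joint_torque, current_position, current_orientation, current_force, current_torque, current_finger_gap, current_grip_force gives the robot as it stands. Calls block until the motion is done:
- move_ptp(position, orientation): joint-space move of the TCP to a pose.
- servo_line(position, orientation=None, rate=0.15, contact_N=None): straight line of the TCP; orientation=None keeps the orientation; rate is the mean speed in m/s. With contact_N (N) it stops when the force on the tool has changed by that much, and returns True; else False.
- goto_joints(angles): joint-space move.
- move_gripper(opening): finger opening in m; the grip force is fixed at half the most; returns when the fingers have stopped.
- sleep(seconds).
- inverse_kinematics(position, orientation): joint angles nearest the present ones, or None.
- capture(name): name is "side" or "top" or "wrist"; returns a dict with "image" (480x640x3 uint8, blue, green, red), "range_z" (480x640 float32, m along the optical axis (not along the pixel's ray), 0 where there is no reading), "intrinsics" (3x3 intrinsics, pixels), "R" (3x3) and "t" (3): a world point X has camera coordinates R X + t. Camera axes: x right, y down, z forward; pixel columns grow to the right and rows downward; lengths in m; the calibration is good to about 2 mm. A picture is of the moment at which its call begins.
A pose or a line that the arm cannot do raises PlanningError and nothing moves.
- close_job(): hands the job in; it is judged then, once.
Trained networks look in the newest picture that a camera, given by its name, has taken for a name from the list of things; names that differ only in an ending like _2 or _b are one class to them, and where a whole thing is asked for, a point or a joint stands for the part that bears it (a point fixed in the world has none). Each returns a list of dicts, best first, with "conf" (0 to 1); they miss things now and then, are a little off and sometimes report something else, mostly with a low value. They report only what shows in the picture. A call takes as long as a camera call. They do not tell look-alikes from the thing itself.
- spot_in(camera, query): "xy" ([column, row] in pixels, amid what is visible of it).
- silhouettes(camera, query): "region" (480x640 bool, what is visible of it) and "xy" ([column, row] in pixels, amid what is visible of it).
Readings, each from a call of its own:
- current_clock(): time.
- current_joint_pos(): joint angles.
- current_qvel(): joint speeds.
- current_joint_torque(): joint torques, N m.
- current_position(): TCP position.
- current_orientation(): TCP orientation.
- current_force(): force on the tool from outside, world axes, zero at the start.
- current_torque(): the same for the moment, N m.
- current_finger_gap(): finger opening in m.
- current_grip_force(): force on a finger pad.
Only numpy, scipy, OpenCV 4.12 (cv2) and the standard library are available. Lean on these libraries where they do the work, as an engineer would, in place of code of your own. Each camera call takes 0.05 s, during which the arm holds its last target. There are 200 camera calls.

### The job

Push gently against the lobed rim of the spice carousel with the fingertips and turn it until its pepper mill stands at the very front, straight towards the front edge of the worktop, where the cook can take it. The mill and the jars ride in their collars: do not touch or lift them, keep them standing, and leave everything else on the worktop where it is.

Things in the scene. Friction and masses are not known exactly. Their poses are not given: they have to be found in the camera images.
- carousel_base: Fixed round foot of a small beech spice carousel, 160 mm across. Origin: centre of its underside on the worktop, under the turning axis. Axes as the world's: -x points to the worktop's front edge, which runs along y at x = 0.32. A black plant stand is close behind it (pot saucer 0.25 m up), a planted trough 131 mm high to its right fills y < 0.16 from x = 0.38 on; the front of the rim is clear.
- carousel_tray: The beech tray of the carousel, the only part that turns: either way, as far as wanted, about the vertical axis through its origin (centre of its underside, 28 mm above the worktop). The bearing drags a little (0.08 N m, under 1 N at the rim) and the tray stops almost at once when no longer pushed. Its top is 46 mm above the worktop.
- rim (a point): Point on the tray's axis at mid-height of its rim, axes as the tray's. The rim is a disc of 94 mm radius, 18 mm thick, with open air below, and six round lobes of 22 mm radius centred 88 mm from the axis at 0, 60, 120... degrees from its x axis, reaching out to 110 mm. Midway between two lobes is a hollow about 50 mm wide, where an upright fingertip, its centre 107 mm from the axis, can push a lobe sideways.
- collars (a point): Point on the tray's axis on its top face, axes as the tray's. Three round collars, 12 mm high and 60 mm wide inside, are centred 36 mm from the axis at 60, 180 and 300 degrees from the x axis and hold the mill and the two jars; they stay within 69 mm of the axis.
- pepper_mill: The pepper mill, dark brown turned wood, 58 mm across and 170 mm tall, the tallest thing on the carousel; loose, standing in one of the three collars, 1 mm of play (not to be confused with a like mill far right among the spice jars). Origin: centre of its underside (46 mm above the worktop), 36 mm from the carousel's axis.
- spice_jar_green: A loose glass spice jar with a lid, 46 mm across, 106 mm tall, standing in another collar. Origin: centre of its underside.
- spice_jar_red: A loose glass spice jar of the same form, 45 mm across, 109 mm tall, standing in the third collar. Origin: centre of its underside.
- mandarin: A mandarin, 49 mm wide, 43 mm high, on the worktop to the right of the carousel. Origin: centre of its underside.
- brush: A washing-up brush, 36 x 269 x 62 mm, lying along y near the front edge. Origin: centre of its underside.
- oil_bottle: A dark oil bottle, 62 mm across, 261 mm tall, right of the trough. Origin: centre of its underside.
- lemon: A lemon, 82 x 58 x 57 mm, far right. Origin: centre of its underside.
- tin: A food tin, 76 mm across, 58 mm tall, to the left of the carousel. Origin: centre of its underside.
Mind the look-alikes: they are no part of the job. Leave any pink look-alike of the spice_jar_red alone.

How it is judged:
By the outcome, as a careful person would: the job done as asked, in the order asked, and still so for the second after the job is handed in, with the robot touching nothing.
It also fails if it takes over 72 s, if anything falls off the work surface, if the arm or the gripper's body presses on something with over 40 N, if the wrist force passes 120 N, or if a joint passes its speed limit or range.

## Working session

There is one attempt and no reset: what is moved stays moved. The work goes in short steps, each a Python script; the robot and the scene stay as the last script left them, time stands still between calls to the robot, and variables do not carry over. Pictures are saved under pics/ and viewed, at most 10 in all, crops included, and the job is handed in when it is done.

```bash
mkdir -p pics; cat > h.py <<'E'
import numpy as np, cv2
from bench import *
def pt(c,u,v,z=None):
    K=c["intrinsics"];R=np.array(c["R"]);t=np.array(c["t"])
    d=np.linalg.inv(K)@np.array([u,v,1.])
    o=-R.T@t; w=R.T@d
    if z is None: return o+w*c["range_z"][int(v),int(u)]
    return o+w*(z-o[2])/w[2]
def cloud(c,m):
    v,u=np.nonzero(m&(c["range_z"]>0)); z=c["range_z"][v,u]
    d=np.linalg.inv(c["intrinsics"])@np.vstack([u,v,np.ones(len(u))])*z
    return (np.array(c["R"]).T@(d-np.array(c["t"])[:,None])).T
E
python3 - <<'E'
from h import *
ims=[]
for n in ("top","side"):
    c=capture(n); ims.append(c["image"]); cv2.imwrite(f"pics/{n}0.png",c["image"])
    for q in ("carousel_tray","pepper_mill","spice_jar_green","spice_jar_red","mandarin","tin","brush"):
        for s in silhouettes(n,q)[:4]:
            P=cloud(c,s["region"])
            if len(P): print(n,q,round(s["conf"],2),np.round(s["xy"]),np.median(P,0).round(3),np.percentile(P,2,0).round(3),np.percentile(P,98,0).round(3))
E
```

```text
top spice_jar_red 0.65 [162. 244.] [0.357 0.723 0.076] [0.346 0.707 0.005] [0.382 0.749 0.116]
side carousel_tray 0.98 [364. 208.] [0.461 0.317 0.046] [0.345 0.258 0.034] [0.526 0.441 0.058]
side pepper_mill 0.84 [358. 186.] [0.414 0.322 0.138] [0.385 0.311 0.059] [0.43 0.35 0.21]
side spice_jar_green 0.62 [373. 197.] [0.473 0.331 0.124] [0.446 0.319 0.055] [0.49  0.367 0.157]
side spice_jar_red 0.75 [410. 126.] [0.377 0.709 0.051] [0.354 0.701 0.006] [0.391 0.729 0.083]
side spice_jar_red 0.59 [376. 176.] [0.434 0.388 0.151] [0.414 0.371 0.118] [0.453 0.414 0.161]
side spice_jar_red 0.35 [359. 183.] [0.414 0.323 0.129] [0.378 0.311 0.05 ] [0.43  0.379 0.209]
side tin 0.87 [392. 170.] [0.419 0.522 0.053] [0.382 0.5   0.006] [0.449 0.571 0.062]
side brush 0.5 [252. 297.] [ 0.364 -0.123  0.035] [ 0.33  -0.28  -0.002] [ 0.516 -0.021  0.404]
```

View pics/top0.png

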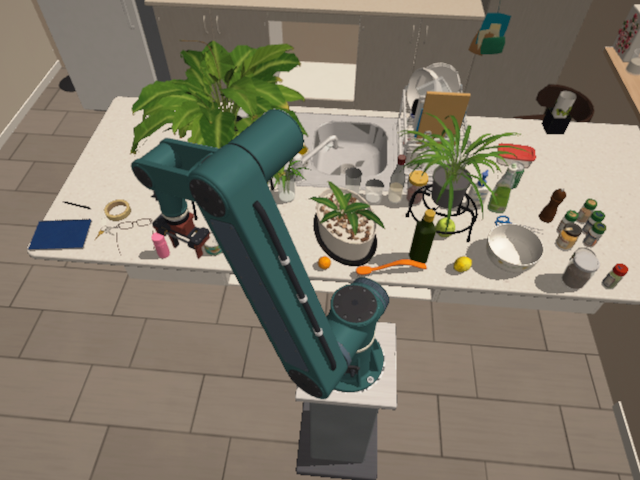

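View pics/side0.png

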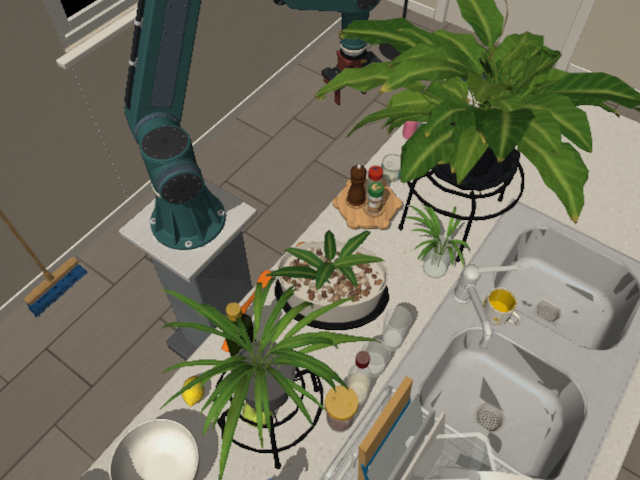

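Side view: the carousel is at (366,208). Two mills show: the one on the tray at (357,186), and a like one far right at (552,205) in the top view. The first is the one meant because it stands on the carousel. The red jar is at (376,176), the green jar at (375,196), and the pink look-alike at (410,126). The arm hides the carousel in the top view. Next I'll fit the tray's outline from the side depth and look through the wrist camera.

```bash
cat >> h.py <<'E'
from scipy.spatial import cKDTree
from scipy.optimize import minimize
def outline(cx,cy,th):
    a=np.linspace(0,2*np.pi,361)[:-1]
    # radial profile of disc + lobes
    r=np.full_like(a,.094)
    for k in range(6):
        d=a-k*np.pi/3; s=.022**2-(.088*np.sin(d))**2
        r=np.where((s>0)&(np.cos(d)>0),np.maximum(r,.088*np.cos(d)+np.sqrt(np.maximum(s,0))),r)
    return np.c_[cx+r*np.cos(a+th),cy+r*np.sin(a+th)]
def fit_tray(c,mask,x0=(.44,.35)):
    """fit projected tray top (z=.046) to depth points on the top: occupied points inside, worktop points outside"""
    ok=c["range_z"]>0; P=cloud(c,ok)
    near=np.hypot(P[:,0]-x0[0],P[:,1]-x0[1])<.16
    P=P[near]
    top=P[(abs(P[:,2]-.046)<.006)][:,:2]; out=P[abs(P[:,2])<.008][:,:2]
    # worktop points reproject: line of sight crossing z=.046 must miss the tray
    o=-np.array(c["R"]).T@np.array(c["t"]); s=(.046-0)/(o[2])
    out=out+(o[:2]-out)*s
    def cost(p):
        def prof(Q):
            d=Q-p[:2]; a=(np.arctan2(d[:,1],d[:,0])-p[2]+np.pi/6)%(np.pi/3)-np.pi/6
            s=.022**2-(.088*np.sin(a))**2
            r=np.where(s>0,np.maximum(.094,.088*np.cos(a)+np.sqrt(np.maximum(s,0))),.094)
            return np.hypot(d[:,0],d[:,1])-r
        return np.minimum(np.maximum(prof(top),0),.02).sum()+np.minimum(np.maximum(-prof(out),0),.02).sum()
    best=min((minimize(cost,[x0[0],x0[1],t],method="Nelder-Mead",options=dict(initial_simplex=[[x0[0],x0[1],t],[x0[0]+.02,x0[1],t],[x0[0],x0[1]+.02,t],[x0[0],x0[1],t+.2]])) for t in np.arange(0,1.05,.15)),key=lambda r:r.fun)
    return best.x,best.fun/max(1,len(top)+len(out)),len(top),len(out)
def crop(c,name,cen,w,s,ps=None):
    im=c["image"].copy(); x,y=int(cen[0]-w/2),int(cen[1]-w*.375); x=max(x,0);y=max(y,0)
    im=cv2.resize(im[y:y+int(w*.75),x:x+w],None,fx=s,fy=s,interpolation=cv2.INTER_CUBIC)
    if ps is not None:
        for p in ps:
            q=c["intrinsics"]@(np.array(c["R"])@p+np.array(c["t"])); q=q[:2]/q[2]
            cv2.circle(im,tuple(int(round(k)) for k in ((q-[x,y]+.5)*s)),1,(255,0,255),-1)
    cv2.imwrite(name,im)
E
python3 - <<'E'
from h import *
c=capture("side"); m=None
x,f,a,b=fit_tray(c,m); print(x.round(4),np.degrees(x[2]),f,a,b)
o=outline(*x); crop(c,"pics/side_crop.png",(368,192),100,7,np.c_[o,np.full(360,.046)])
for q in ("pepper_mill","spice_jar_green","spice_jar_red"):
  for s in silhouettes("side",q)[:2]:
    P=cloud(c,s["region"]); P=P[P[:,2]>.07]
    if abs(P[:,1].mean()-.35)>.15: continue
    # circle fit direction away from camera: top centre by lid
    T=P[P[:,2]>P[:,2].max()-.01]; print(q,s["conf"],T.mean(0).round(3),P.mean(0).round(3),P[:,2].max())
w=capture("wrist"); cv2.imwrite("pics/wrist0.png",w["image"]); print(np.round(-np.array(w["R"]).T@np.array(w["t"]),3),np.round(np.array(w["R"])[2],2))
print(np.round(-np.array(c["R"]).T@np.array(c["t"]),3))
E
```

```text
[0.4343 0.3574 0.6124] 35.08957570021475 0.00020392145195647463 1317 2354
pepper_mill 0.96 [0.407 0.334 0.213] [0.413 0.325 0.148] 0.21898756166337915
spice_jar_green 0.39 [0.488 0.352 0.114] [0.487 0.354 0.095] 0.11878290262219454
spice_jar_red 0.52 [0.431 0.393 0.156] [0.433 0.387 0.142] 0.16372341490410736
[0.152 0.586 0.384] [ 0.28 -0.12 -0.95]
[ 0.978 -0.652  1.462]
```

View pics/side_crop.png

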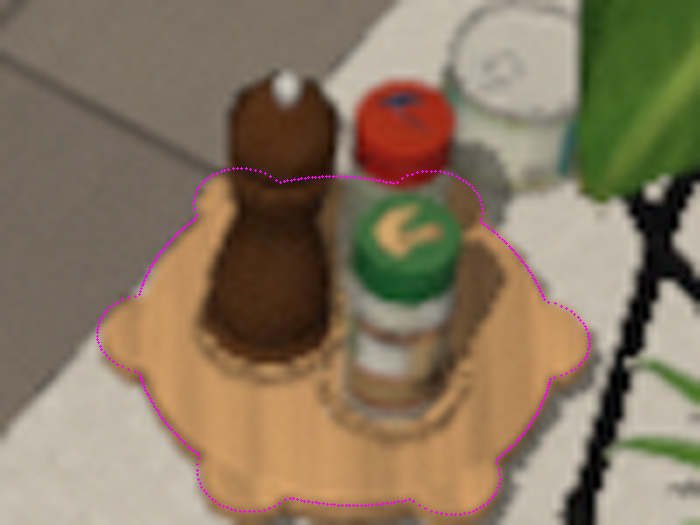

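View pics/wrist0.png

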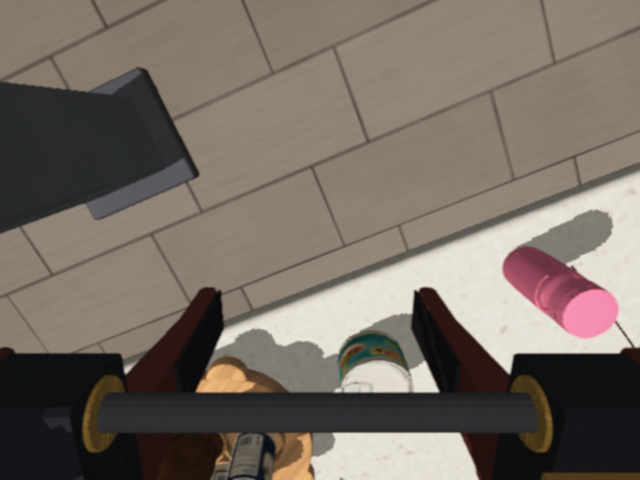

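Side crop: the fitted outline matches the tray. Its centre is (0.434, 0.357), with lobes at 35° + 60°k. The dark brown mill at crop pixels (275,220) stands in the collar at about 215°, and the red and green jars are at 95° and 335°, as they should be. So I turn the tray by -35°. I'll put a shut fingertip in the front hollow at 185° and push the lobe at 155° to the left. The tool leans outward so the gripper's body clears the mill.

```bash
cat >> h.py <<'E'
from scipy.spatial.transform import Rotation as Ro
C=np.array([.4343,.3574])
def pose(phi,r,z,tilt=15,xs=None,C=C):
    u=np.array([np.cos(np.radians(phi)),np.sin(np.radians(phi)),0]); t=np.radians(tilt)
    zt=-u*np.sin(t)-np.array([0,0,1])*np.cos(t)
    yt=SG*np.array([-u[1],u[0],0]); xt=np.cross(yt,zt)
    # r is the finger's centre at mid-rim height .037
    r=r-(.037-z)*np.tan(t)
    return [C[0]+r*u[0],C[1]+r*u[1],z],list(Ro.from_matrix(np.c_[xt,yt,zt]).as_quat())
Y=Ro.from_quat(current_orientation()).as_matrix()[:,1]
SG=1.
E
python3 - <<'E'
from h import *
import h
M=Ro.from_quat(current_orientation()).as_matrix(); print(M.round(2), current_clock())
for h.SG in (1.,-1.):
  for a in [(185,.16,.2),(185,.16,.024),(185,.108,.024),(160,.108,.024),(140,.108,.024),(140,.16,.024)]:
    q=inverse_kinematics(*pose(*a)); print(h.SG,a,None if q is None else np.round(q,2))
E
```

```text
[[-0.92  0.38 -0.  ]
 [ 0.38  0.92 -0.  ]
 [ 0.   -0.   -1.  ]] 1.05
1.0 (185, 0.16, 0.2) [ 0.99  0.04  2.04 -0.26  0.92  2.62]
1.0 (185, 0.16, 0.024) [ 0.9   0.42  2.19 -0.51  0.39  2.84]
1.0 (185, 0.108, 0.024) [ 0.8   0.45  2.12 -0.44  0.41  2.68]
1.0 (160, 0.108, 0.024) None
1.0 (140, 0.108, 0.024) [ 0.93  0.57  1.79 -0.36  0.83 -2.84]
1.0 (140, 0.16, 0.024) [ 1.02  0.59  1.76 -0.34  0.87 -2.76]
-1.0 (185, 0.16, 0.2) [ 0.99  0.04  2.04 -0.26  0.92 -0.52]
-1.0 (185, 0.16, 0.024) [ 0.9   0.42  2.19 -0.51  0.39 -0.3 ]
-1.0 (185, 0.108, 0.024) [ 0.8   0.45  2.12 -0.44  0.41 -0.46]
-1.0 (160, 0.108, 0.024) [ 0.91  0.51  1.95 -0.42  0.65  0.02]
-1.0 (140, 0.108, 0.024) [ 0.93  0.57  1.79 -0.36  0.83  0.31]
-1.0 (140, 0.16, 0.024) [ 1.02  0.59  1.76 -0.34  0.87  0.38]
```

```bash
sed -i 's/^SG=1\./SG=-1./' h.py; python3 - <<'E'
from h import *
move_gripper(0)
move_ptp(*pose(185,.17,.2))
w=capture("wrist"); x,f,a,b=fit_tray(w,None,(.434,.357)); print(x.round(4),np.degrees(x[2]),f,a,b)
c=capture("side"); x,f,a,b=fit_tray(c,None,(.434,.357)); print(x.round(4),np.degrees(x[2]),f,a,b)
cv2.imwrite("pics/wrist1.png",w["image"]); print(current_clock(),current_force())
E
```

```text
[0.435  0.3618 0.6009] 34.42828944101208 0.00020042405360779243 6093 17006
[ 0.4343  0.357  -0.4376] -25.073562948610792 0.0002971328083652698 1341 2260
3.3667 [0.21853565 0.31133783 0.38578845]
```

View pics/wrist1.png

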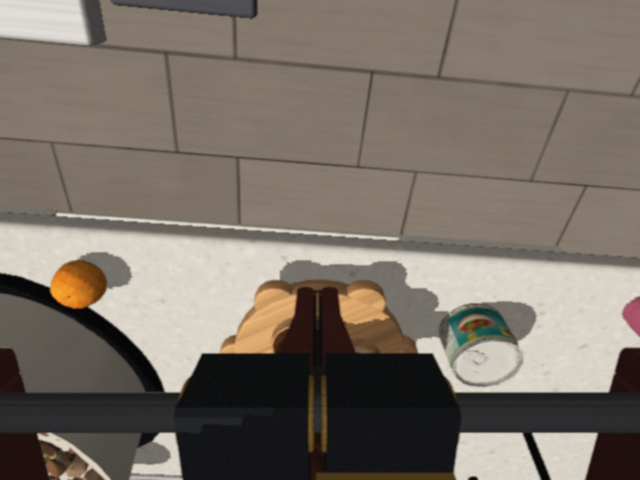

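The wrist view shows the finger lined up with the front hollow, between the lobes at (272,290) and (365,292). The two fits agree within 5 mm and 1°, so I'll go in and push along the arc.

```bash
sed -i 's/^C=.*/C=np.array([.4345,.359])/' h.py; python3 - <<'E'
from h import *
print(servo_line(*pose(185,.165,.024),rate=.12,contact_N=10))
print(servo_line(*pose(185,.109,.024),rate=.05,contact_N=6),np.round(current_force(),1),np.round(current_position(),3))
for p in range(181,145,-4):
    r=servo_line(*pose(p,.109,.024),rate=.05,contact_N=15); F=current_force()
    print(p,r,np.round(F,1),np.round(current_position(),3))
    if r: break
c=capture("side"); x,f,a,b=fit_tray(c,None,(.4345,.358)); print(x.round(4),np.degrees(x[2])%60,f,a,b,current_clock())
E
```

```text
False
False [-0.2  0.4  0.5] [0.329 0.35  0.024]
181 False [-0.6 -0.9 -0.6] [0.329 0.358 0.024]
177 False [0.4 0.4 0.1] [0.329 0.365 0.024]
173 False [0.4 0.8 0.5] [0.33  0.372 0.024]
169 False [ 1.1 -0.2  0. ] [0.331 0.379 0.024]
165 False [0.2 0.  0.9] [0.333 0.386 0.024]
161 False [-0.3 -0.1  0.6] [0.335 0.393 0.024]
157 False [ 0.1  0.9 -0.2] [0.337 0.4   0.024]
153 False [ 0.3 -1.1 -1. ] [0.341 0.407 0.024]
149 False [-0.2  0.  -0.7] [0.344 0.413 0.024]
[0.434  0.3578 0.2072] 11.872711179301051 0.00029746795122344944 1385 2283 9.0667
```

It has turned 23° and about 12° remain. The finger trails the lobe by 17°.

```bash
python3 - <<'E'
from h import *
for p in (145,141,138):
    r=servo_line(*pose(p,.109,.024),rate=.05,contact_N=15); print(p,r,np.round(current_force(),1))
    if r: break
for k in range(3):
    c=capture("side"); x,f,a,b=fit_tray(c,None,(.4345,.358)); print(x.round(4),np.degrees(x[2])%60,f)
servo_line(*pose(141,.109,.024),rate=.05)
servo_line(*pose(141,.165,.024),rate=.1,contact_N=10)
servo_line(*pose(175,.165,.16),rate=.15,contact_N=10)
w=capture("wrist"); x,f,a,b=fit_tray(w,None,(.434,.357)); print("wrist",x.round(4),np.degrees(x[2])%60,f)
move_ptp(*[[.26,.5,.25],current_orientation()])
c=capture("side"); x,f,a,b=fit_tray(c,None,(.4345,.358)); print(x.round(4),np.degrees(x[2])%60,f,current_clock())
o=outline(*x); crop(c,"pics/side_crop2.png",(368,192),100,7,np.r_[np.c_[o,np.full(360,.046)],np.c_[np.linspace(x[0],x[0]-.12,40),np.full(40,x[1]),np.full(40,.046)]])
for s in silhouettes("side","pepper_mill")[:1]:
    P=cloud(c,s["region"]); P=P[P[:,2]>.06]; print(P[P[:,2]>.205].mean(0),np.median(P,0))
w=capture("wrist"); x,f,a,b=fit_tray(w,None,(.434,.357)); print("wrist",x.round(4),np.degrees(x[2])%60,f,a,b)
E
```

```text
145 False [-0.2 -0.7  0.1]
141 False [ 0.1 -0.5  0.1]
138 False [0.1 0.3 1.2]
[0.4348 0.3573 1.0658] 1.0652940387754484 0.00027063126399386086
[0.4355 0.3569 1.0562] 0.5151532595334629 0.000259407512982308
[0.4347 0.3579 0.02  ] 1.1431867033613872 0.00027740537503116285
wrist [0.434  0.3619 1.079 ] 1.8220968976420693 0.00021257304476911544
[0.4354 0.3573 1.0661] 1.0819494774612721 0.0002699193753874224 13.125
[0.39853682 0.35199529 0.2094913 ] [0.40366338 0.3403053  0.16178299]
wrist [0.4334 0.3636 0.0209] 1.2002113783957493 4.840999970663618e-05 9777 14634
```

View pics/side_crop2.png

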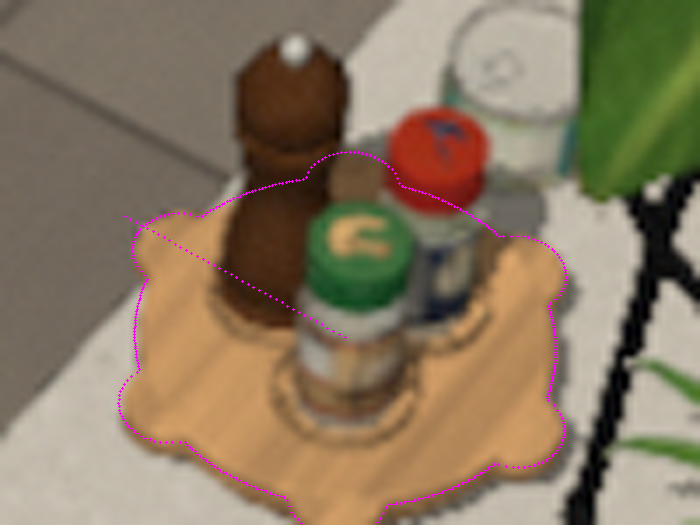

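The mill at crop pixels (285,200) stands at the front within about 1°, along the drawn front line. The jars are upright in their collars and the tin hasn't moved. The arm is clear, so I'm handing in.

```bash
python3 -c "
from bench import *
print(current_force()); print(close_job())"
```

```text
[ 0.18563839  0.55112572 -0.50438217]
the job is handed in; nothing more can be done
None
```

The carousel is turned about 34° and the pepper mill stands at the very front, within roughly 1° of straight ahead by the camera fits; the mill and jars are upright in their collars, the arm is clear, and the job was handed in at about 13 s.

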